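Open the yellow utility box by its recessed paddle latch

TASK

Get the yellow utility box open so that the bearing kept in it can be reached: pull up the steel paddle handle recessed in its lid to trip the latch, and keep lifting by it until the lid stands about halfway up (around 45 degrees). Then let go, so that the lid stays up by itself and the paddle drops back into its recess. Leave the blue box shut.

Things in the scene. Friction and masses are not known exactly. Their poses are not given: they have to be found in the camera images.
- yellow_box: Yellow box to open (a blue twin stands near), fixed: 220 (x) x 200 (y) x 130 mm high shut. Origin: centre of underside; x from its front to its hinged back, y left, z up. In the lid's top an open black dish, 90 (x) x 136 (y) x 38 mm deep, centred at x -39, holds the steel T-shaped paddle; its crosspiece, the part to pull, is 18 (x) x 40 (y) x 16 mm, centred when shut at x -30, y 0, z 119 mm.
- yellow_paddle (a joint): Yellow box's paddle angle to its lid, rad: 0 lying in the dish; grows to a stop at 0.6 as the crosspiece rises about a pin along y at x -85, z 118 mm (box frame). A 3 N spring returns it; above about 0.25 the latch frees the lid. Grasp the crosspiece by its ends from above, fingers closing along the box's y: 48 mm free beside each end, 19 mm below; it turns in the fingers.
- yellow_lid (a joint): Yellow box's lid angle, rad: 0 shut, growing as its front rises, stop at 1.2. The lid is the top 45 mm of the box; its hinge line runs along the box's y at x +110, z 85 mm. Stiff hinge: about 7 N at the paddle's crosspiece raises it and it stays where it is left. With the paddle below about 0.25 rad the latch holds it shut.
- blue_lid (a joint): Angle of the lid of the blue box, which is of the same size and build as the yellow one, rad: 0 shut and latched, growing as it opens. It is to stay shut.

How it is judged:
By the outcome, as a careful person would: the job done as asked, in the order asked, and still so for the second after the job is handed in, with the robot touching nothing.
It also fails if it takes over 38 s, if anything falls off the work surface, if the arm or the gripper's body presses on something with over 40 N, if the wrist force passes 120 N, or if a joint passes its speed limit or range.

ROBOT

A 6-joint arm with a two-finger parallel gripper is mounted at the origin on a cart in front of the work surface, level with it; the furniture and walls round the work are solid. World frame = base frame: x ahead of the robot, y to its left, z up, the work surface at z = 0. Lengths are in mm, angles in rad, forces in N, time in s.
With the tool pointing down it reaches from about 275 to 1000 mm from the base axis. Payload 8.4 kg.
Tool frame: the origin (TCP) lies between the finger pads; the fingertips stand r.finger_overhang ahead of it and the grasp point (between the pads) is the TCP (r.finger_overhang is the distance from the TCP to the fingertips, in mm); z points along the fingers, y is the line along which they close (so a half turn about z gives the same grasp; the last joint's range is limited). The gripper opens to 85 mm and grips with 20 to 120 N. Pads are 22 mm wide; open, the fingers measure 114 mm over their backs; the gripper's body (76 mm by 85 mm) begins 54 mm behind the grasp point. The pads swing forward as they close: fully open they stand 13 mm farther back than shut.
Start: joints at [-0.002, 0.353, 1.633, -0, 1.155, -0.002], TCP at [625.002, -0, 250.281] pointing down, gripper open.
Joint ranges: [-2.63, 2.63], [-0.92, 2.1], [0.06, 2.66], [-1.3, 4.44], [0, 2.69], [-3.02, 3.02]. Speed limits (rad/s): [2.22, 2.22, 2.79, 3.14, 3.14, 3.14].

INTERFACE

Orientations are given as [roll, pitch, yaw] about the fixed x, y, z axes, in that order (R = Rz(yaw) Ry(pitch) Rx(roll)).
In Python, from rig import r, cams, sign_off gives the robot as it stands.
- The arm moves only by the shell command python3 -m crank 'ROWS' [FORCE]. ROWS is JSON, a list of rows, each a list of 7 numbers: the shift along the tool's x, y, z in m, then the turn, a rotation vector about the tool's x, y, z in rad, then the closure, from 0 (fully open) to 1 (shut). In form: [[dx, dy, dz, ax, ay, az, gripper], ...]. A call has 1 to 5 rows; each row is the pose to reach, as a shift and turn from the pose commanded when the call began, along the tool's axes at that moment; what a row does not reach only later rows make up. A row lasts 1/10 s, in which the tool goes at most 50 mm and 8.59 degrees, less where a joint would pass 70% of its speed; a pose out of reach is approached as far as the arm can. A call with a gripper value outside its range is refused whole. The fingers move at their own pace and stop on an object; FORCE is the grip in N (left out, the last holds). Time passes only in rows, so rows that repeat a pose let the fingers close. It gives the time, the measured TCP pose, the force, the opening and the grip force at its end, in the units of the state.
- r.sense(): the state, without advancing time (a new reading comes with each control period).
- cams.grab_frame(name): name is "scene" or "side" or "wrist"; returns a dict with "image" (480x640x3 uint8, red, green, blue), "fx", "fy", "cx", "cy" (pixels), "D" ([k1, k2, p1, p2, k3] as OpenCV has them; the pictures are not rectified), "position" and "orientation" of the camera in the world. Camera axes: x right, y down, z forward; pixel columns grow to the right and rows downward; lengths in mm; the calibration is good to about 2 mm. A picture is of the moment at which its call begins. There is no depth.
- sign_off(): hands the job in; it is judged then, once.
The state is a dict: "clock": time; "qpos": joint angles; "qvel": joint speeds; "joint_efforts": joint torques, N m; "eef_pos": TCP position; "tcp_rot": TCP orientation; "contact_force": force on the tool from outside, world axes, zero at the start; "wrist_torque": the same for the moment, N m; "opening": opening from 0.0 (shut) to 1.0 (fully open); "grasp_force": force on a finger pad.
Only numpy, scipy, OpenCV 4.12 (cv2) and the standard library are available. Lean on these libraries where they do the work, as an engineer would, in place of code of your own. Each camera call takes 0.05 s, during which the arm holds its last target. There are 200 camera calls.

## Working session

There is one attempt and no reset: what is moved stays moved. The work goes in short steps, Python scripts to look and compute and a shell command to move; the robot and the scene stay as the last step left them, time stands still between calls to the robot, and variables do not carry over. Pictures are saved under pics/ and viewed, at most 10 in all, crops included, and the job is handed in when it is done.

```bash
ls; mkdir -p pics; python3 - <<'E'
from rig import r,cams
import cv2,numpy as np,pickle
F={}
for n in("scene","side","wrist"):
    f=cams.grab_frame(n);F[n]=f;print(n,f["fx"],f["cx"],f["cy"],f["D"],f["position"],f["orientation"])
pickle.dump(F,open("f.pkl","wb"))
im=np.hstack([cv2.resize(F[n]["image"],(400,300)) for n in("scene","side")])
cv2.imwrite("pics/a.png",cv2.cvtColor(im,cv2.COLOR_RGB2BGR))
cv2.imwrite("pics/s.png",cv2.cvtColor(F["scene"]["image"],cv2.COLOR_RGB2BGR))
print(r.sense(),r.finger_overhang)
E
```

```text
pics
scene 625.1799489499778 311.89158036297675 226.94434048645718 [-0.21006957  0.          0.          0.          0.        ] [400.03951868 707.51986281 984.9458859 ] [-2.44955956 -0.00736339 -2.94710839]
side 504.0396011441955 326.6461647279302 240.10504397955268 [0.03631875 0.         0.         0.         0.        ] [672.14552697 501.48982014 771.89951757] [-2.48101414  0.00509025  2.84870979]
wrist 396.32753148890305 320.44075385129395 236.9051026093759 [-0.07411393  0.          0.          0.          0.        ] [624.62088444  72.22360434 373.85146996] [ 2.85312242e+00  7.67047735e-04 -1.54764609e-03]
{'clock': 0.15, 'qpos': array([-2.39184202e-03,  3.53516635e-01,  1.63392525e+00, -1.30054114e-05,
        1.15517535e+00, -2.38430866e-03]), 'qvel': array([-0.00028055, -0.0013696 , -0.00325798, -0.00027332, -0.00081598,
       -0.00105656]), 'joint_efforts': array([-7.39769093e-04, -6.05638933e+01, -3.42338884e+01, -2.29960733e-05,
        6.16452831e-03, -4.00942213e-05]), 'eef_pos': array([6.24684605e+02, 2.00309409e-03, 2.49733180e+02]), 'tcp_rot': array([-3.14056804e+00,  9.44985900e-06,  1.57079406e+00]), 'contact_force': array([ 0.5167304 , -0.23514468,  0.5904272 ]), 'wrist_torque': array([ 0.01818705, -0.00174567, -0.00187459]), 'grasp_force': 0.0, 'opening': 0.999996968354787} 19.0
```

View pics/a.png

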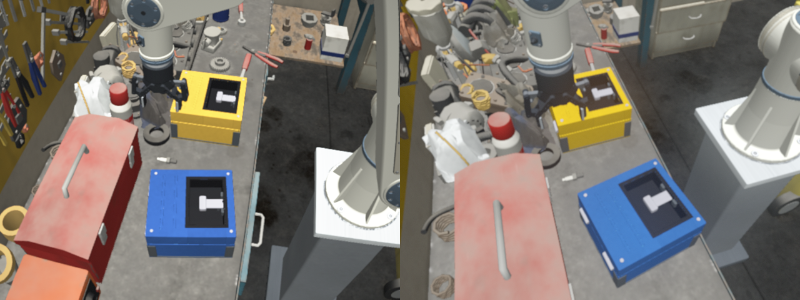

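View pics/s.png

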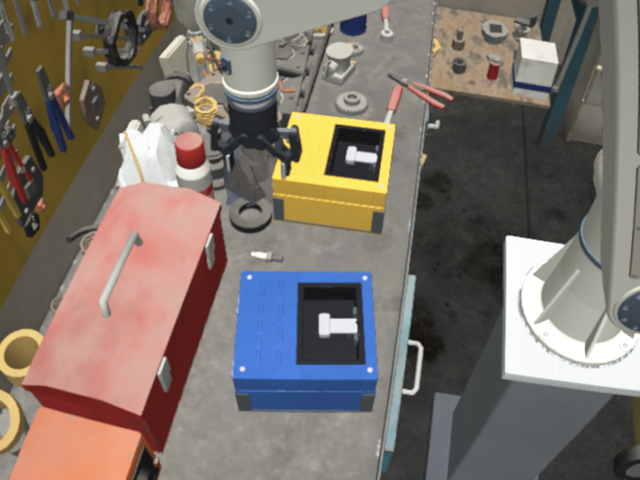

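The scene view shows the yellow box at px (335,170), with its dish at (360,152) and the crosspiece at about (352,155). The blue box is at (305,340). Both fronts face the robot, at the right of the picture. Next I'll cast the dish corners and the crosspiece onto their planes.

```bash
cat >h.py <<'E'
import numpy as np,cv2
from scipy.spatial.transform import Rotation as R
def cast(f,uv,z):
    K=np.array([[f["fx"],0,f["cx"]],[0,f["fy"],f["cy"]],[0,0,1]])
    p=cv2.undistortPoints(np.float64(uv).reshape(-1,1,2),K,np.float64(f["D"]))[:,0]
    d=R.from_euler("xyz",f["orientation"]).apply(np.c_[p,np.ones(len(p))])
    o=np.array(f["position"]);return o+d*((z-o[2])/d[:,2])[:,None]
def yellow(f):
    h=cv2.cvtColor(f["image"],cv2.COLOR_RGB2HSV)
    return cv2.inRange(h,(20,150,90),(32,255,255)),h
E
python3 - <<'E'
from h import *;import pickle
F=pickle.load(open("f.pkl","rb"))
for n in("scene","side"):
    f=F[n];m,h=yellow(f)
    nl,lab,st,_=cv2.connectedComponentsWithStats(m)
    # the box: component containing/near yellow box
    x0,y0,x1,y1=(265,100,405,235) if n=="scene" else (240,100,380,245)
    sub=np.zeros_like(m);sub[y0:y1,x0:x1]=m[y0:y1,x0:x1]
    cs,hi=cv2.findContours(sub,cv2.RETR_CCOMP,cv2.CHAIN_APPROX_NONE)
    holes=[c for c,q in zip(cs,hi[0]) if q[3]>=0]
    c=max(holes,key=cv2.contourArea);hull=cv2.convexHull(c)
    q=cv2.approxPolyDP(hull,4,True)[:,0]
    print(n,"hole",cv2.contourArea(c),q.tolist());print(cast(f,q,130).round(1))
    mm=np.zeros_like(m);cv2.drawContours(mm,[c],-1,255,-1);mm=cv2.erode(mm,np.ones((5,5)))
    s=cv2.bitwise_and(mm,cv2.inRange(h,(0,0,130),(180,80,255)))
    ys,xs=np.nonzero(s);r=cv2.minAreaRect(np.c_[xs,ys].astype(np.float32));print("steel",len(xs),xs.min(),xs.max(),ys.min(),ys.max(),cv2.boxPoints(r).round().tolist())
    b=cast(f,np.c_[xs,ys],127);print(b[:,:2].min(0),b[:,:2].max(0))
    cr=f["image"][y0:y1,x0:x1];cv2.imwrite(f"pics/{n}_c.png",cv2.cvtColor(cv2.resize(cr,(400,400*cr.shape[0]//cr.shape[1])),cv2.COLOR_RGB2BGR))
a=cv2.imread("pics/scene_c.png");b=cv2.imread("pics/side_c.png");H=max(len(a),len(b))
cv2.imwrite("pics/c.png",np.hstack([cv2.copyMakeBorder(i,0,H-len(i),0,0,0) for i in(a,b)]))
E
```

```text
scene hole 2789.5 [[335, 124], [385, 130], [377, 182], [324, 174]]
[[ 537.4 -270.3  130. ]
 [ 433.3 -273.4  130. ]
 [ 431.1 -122.2  130. ]
 [ 533.5 -122.6  130. ]]
steel 384 346 377 146 163 [[346.0, 162.0], [346.0, 146.0], [377.0, 147.0], [377.0, 163.0]]
[ 439.79940978 -215.34129182] [ 502.06354815 -167.06355948]
side hole 40.0 [[257, 189], [262, 191], [259, 196]]
[[ 615.1 -121.1  130. ]
 [ 607.8 -113.9  130. ]
 [ 615.3 -103.8  130. ]]
steel 4 258 259 192 193 [[258.0, 192.0], [259.0, 192.0], [259.0, 193.0], [258.0, 193.0]]
[ 613.03130997 -116.43337083] [ 615.2043243  -113.57908191]
```

View pics/c.png

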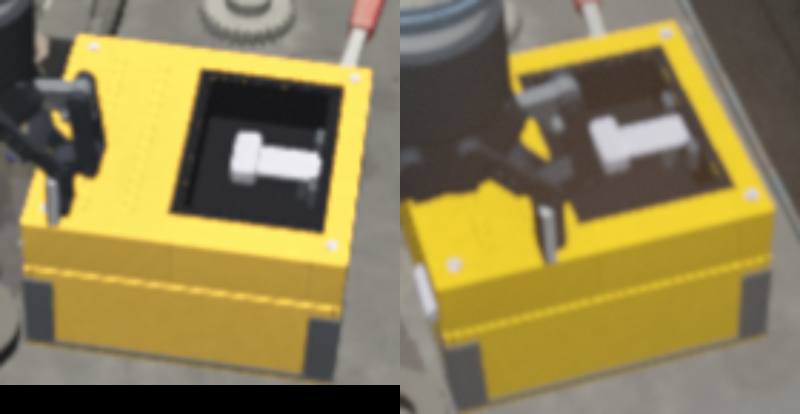

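Both views agree. The dish centre is about (484,-197) with a yaw of about 1°, which puts the crosspiece near (493,-196,119). I'll move above it with the fingers turned to close along y.

```bash
python3 -m crank '[[-0.04,-0.026,0,0,0,0.14,0.2],[-0.08,-0.053,0,0,0,0.28,0.2],[-0.12,-0.08,0,0,0,0.42,0.2],[-0.16,-0.106,0,0,0,0.56,0.2],[-0.196,-0.132,0,0,0,0.7,0.2]]'
python3 -m crank '[[0,0,0,0,0,0.14,0.2],[0,0,0,0,0,0.28,0.2],[0,0,0,0,0,0.42,0.2],[0,0,0,0,0,0.56,0.2],[0,0,0,0,0,0.7,0.2]]'
python3 -m crank '[[0,0,0.01,0,0,0.14,0.2],[0,0,0.02,0,0,0.15,0.2],[0,0,0.02,0,0,0.15,0.2],[0,0,0.02,0,0,0.15,0.2]]'
python3 - <<'E'
from h import *;from rig import r,cams
import pickle
F={n:cams.grab_frame(n) for n in("scene","side","wrist")};pickle.dump(F,open("g.pkl","wb"))
cv2.imwrite("pics/g.png",cv2.cvtColor(np.hstack([cv2.resize(F[n]["image"],(400,300)) for n in("side","wrist")]),cv2.COLOR_RGB2BGR))
E
```

```text
clock: 0.65
eef_pos: [491.6, -197.4, 250.2]
tcp_rot: [-3.142, 0.0, 0.865]
contact_force: [0.5, -0.5, -0.3]
opening: 0.798
grasp_force: 0.0
clock: 1.15
eef_pos: [492.8, -196.0, 250.1]
tcp_rot: [-3.141, 0.0, 0.165]
contact_force: [0.4, 0.2, 0.0]
opening: 0.802
grasp_force: 0.0
clock: 1.55
eef_pos: [492.8, -195.9, 230.0]
tcp_rot: [-3.141, 0.001, 0.024]
contact_force: [-0.6, 0.2, 1.0]
opening: 0.796
grasp_force: 0.0
```

View pics/g.png

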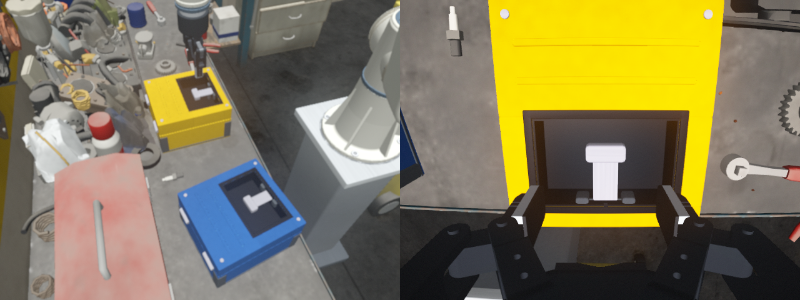

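The wrist view shows the crosspiece at half-scale (606,153), almost level and centred between the fingers. I'll measure it accurately in that frame.

```bash
python3 - <<'E'
from h import *;import pickle
f=pickle.load(open("g.pkl","rb"))["wrist"];h=cv2.cvtColor(f["image"],cv2.COLOR_RGB2HSV)
s=cv2.inRange(h,(0,0,150),(180,60,255));s[:215]=0;s[272:]=0;s[:,:260]=0;s[:,400:]=0
rows=s.sum(1)//255;print([(i,int(rows[i])) for i in range(215,272,2)])
ys,xs=np.nonzero(s[:262]);w=[i for i in range(215,272) if rows[i]>55];print(w[0],w[-1])
ends=[np.percentile(np.nonzero(s[i])[0],[0,100]) for i in w];e=np.median(ends,0);print(e)
print(cast(f,[(e[0],w[0]),(e[1],w[0])],127),cast(f,[(e[0],w[-1]),(e[1],w[-1])],127))
m,_=yellow(f);cs,hi=cv2.findContours(m,cv2.RETR_LIST,cv2.CHAIN_APPROX_NONE)
ys,xs=np.nonzero(m)
L=[(np.nonzero(m[i])[0].min(),np.nonzero(m[i])[0].max()) for i in (60,120)];print(L)
for i,(a,b) in zip((60,120),L):print(cast(f,[(a,i),(b,i)],130))
E
```

```text
[(215, 0), (217, 0), (219, 0), (221, 0), (223, 0), (225, 0), (227, 0), (229, 0), (231, 0), (233, 58), (235, 62), (237, 64), (239, 65), (241, 65), (243, 65), (245, 64), (247, 64), (249, 64), (251, 64), (253, 64), (255, 64), (257, 62), (259, 56), (261, 40), (263, 40), (265, 40), (267, 40), (269, 40), (271, 40)]
233 259
[297. 360.]
[[ 500.11507325 -181.95473297  127.        ]
 [ 500.91628611 -219.61564502  127.        ]] [[ 483.62813869 -182.02410838  127.        ]
 [ 484.43767406 -220.43853228  127.        ]]
[(np.int64(146), np.int64(513)), (np.int64(151), np.int64(507))]
[[ 595.95427637 -100.22223888  130.        ]
 [ 600.46170831 -297.6188215   130.        ]]
[[ 564.4742186  -100.61565108  130.        ]
 [ 568.86678773 -298.29265571  130.        ]]
```

```bash
python3 -m crank '[[0,0.004,0.03,0,0,0,0.2],[0,0.004,0.06,0,0,0,0.2],[0,0.004,0.085,0,0,0,0.2],[0,0.004,0.1,0,0,0,0.2],[0,0.004,0.109,0,0,0,0.2]]'
python3 -m crank '[[0,0,0,0,0,0,0.35],[0,0,0,0,0,0,0.5],[0,0,0,0,0,0,0.7],[0,0,0,0,0,0,0.7],[0,0,0,0,0,0,0.7]]' 50
```

```text
clock: 2.2
eef_pos: [492.7, -199.9, 120.2]
tcp_rot: [-3.141, 0.001, 0.022]
contact_force: [-0.7, 0.3, 0.9]
opening: 0.801
grasp_force: 0.0
clock: 2.7
eef_pos: [493.8, -200.8, 122.3]
tcp_rot: [3.14, -0.002, 0.021]
contact_force: [-0.8, -4.9, 4.3]
opening: 0.454
grasp_force: 52.8
```

```bash
python3 -m crank '[[-0.0005,0,-0.006,0,0,0,0.7],[-0.0015,0,-0.012,0,0,0,0.7],[-0.003,0,-0.018,0,0,0,0.7],[-0.0055,0,-0.024,0,0,0,0.7],[-0.009,0,-0.030,0,0,0,0.7]]'
python3 -c "
import numpy as np
for L in np.arange(0,.86,.1): c,s=np.cos(L),np.sin(L);print(L.round(2),round(-150.2*c+64.9*s+150.2,1),round(150.2*s+64.9*c-64.9,1))"
```

```text
clock: 3.2
eef_pos: [487.7, -201.1, 152.6]
tcp_rot: [3.139, -0.008, 0.021]
contact_force: [9.7, -3.9, -7.5]
opening: 0.452
grasp_force: 52.5
0.0 0.0 0.0
0.1 7.2 14.7
0.2 15.9 28.5
0.3 25.9 41.5
0.4 37.1 53.4
0.5 49.5 64.1
0.6 62.9 73.5
0.7 77.1 81.5
0.8 92.1 88.1
```

```bash
python3 -m crank '[[0.0035,0,-0.0074,0,-0.02,0,0.7],[0.0072,0,-0.0147,0,-0.045,0,0.7],[0.0114,0,-0.0217,0,-0.07,0,0.7],[0.0159,0,-0.0285,0,-0.095,0,0.7],[0.0207,0,-0.0351,0,-0.12,0,0.7]]'
python3 -c "
import numpy as np
g=lambda L:np.array([-150.2*np.cos(L)+64.9*np.sin(L),150.2*np.sin(L)+64.9*np.cos(L)])
for L0,t in((.25,.12),(.5,.25)):
  c,s=np.cos(t),np.sin(t)
  for k in range(1,7):
    d=g(L0+.05*k)-g(L0);print(round(L0+.05*k,2),(d[0]*c-d[1]*s).round(1),(-d[0]*s-d[1]*c).round(1))"
```

```text
clock: 3.7
eef_pos: [504.0, -200.5, 186.5]
tcp_rot: [3.14, 0.123, 0.022]
contact_force: [-4.6, -8.3, -3.4]
opening: 0.456
grasp_force: 52.5
0.3 4.4 -6.9
0.35 9.1 -13.6
0.4 14.1 -20.1
0.45 19.5 -26.2
0.5 25.1 -32.2
0.55 31.0 -37.8
0.55 5.2 -6.3
0.6 10.6 -12.4
0.65 16.4 -18.2
0.7 22.5 -23.7
0.75 28.8 -28.9
0.8 35.3 -33.8
```

```bash
python3 - <<'E'
from h import *;from rig import cams
a=cams.grab_frame("scene")["image"][60:260,220:440];b=cams.grab_frame("side")["image"][60:260,200:420]
cv2.imwrite("pics/l1.png",cv2.cvtColor(cv2.resize(np.hstack([a,b]),(792,360)),cv2.COLOR_RGB2BGR))
E
```

```text
(no output)
```

View pics/l1.png

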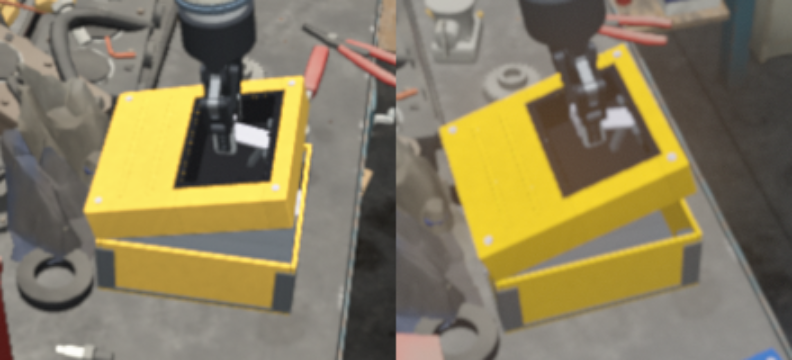

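The lid is up about 15° at crop px (200,150), and the fingers hold the crosspiece at (235,130). I'll keep lifting along the arc.

```bash
python3 -m crank '[[0.0044,0,-0.0069,0,-0.025,0,0.7],[0.0091,0,-0.0136,0,-0.05,0,0.7],[0.0141,0,-0.0201,0,-0.075,0,0.7],[0.0195,0,-0.0262,0,-0.1,0,0.7],[0.0251,0,-0.0322,0,-0.13,0,0.7]]'
python3 -m crank '[[0.0052,0,-0.0063,0,-0.025,0,0.7],[0.0106,0,-0.0124,0,-0.05,0,0.7],[0.0164,0,-0.0182,0,-0.075,0,0.7],[0.0225,0,-0.0237,0,-0.1,0,0.7],[0.0288,0,-0.0289,0,-0.13,0,0.7]]'
python3 -m crank '[[0,0,0,0,0,0,0.7],[0,0,0,0,0,0,0.7]]'
python3 - <<'E'
from h import *;from rig import cams
a=cams.grab_frame("scene")["image"][60:260,220:440];b=cams.grab_frame("side")["image"][60:260,200:420]
cv2.imwrite("pics/l2.png",cv2.cvtColor(cv2.resize(np.hstack([a,b]),(792,360)),cv2.COLOR_RGB2BGR))
E
```

```text
clock: 4.3
eef_pos: [530.0, -200.0, 215.6]
tcp_rot: [3.141, 0.259, 0.021]
contact_force: [-11.5, -5.1, 3.5]
opening: 0.457
grasp_force: 53.2
clock: 4.8
eef_pos: [565.7, -199.2, 237.3]
tcp_rot: [3.141, 0.388, 0.02]
contact_force: [-11.3, -5.8, 5.1]
opening: 0.458
grasp_force: 53.7
clock: 5.0
eef_pos: [567.4, -199.1, 237.0]
tcp_rot: [3.14, 0.383, 0.021]
contact_force: [-5.0, -5.1, 5.7]
opening: 0.458
grasp_force: 53.9
```

View pics/l2.png

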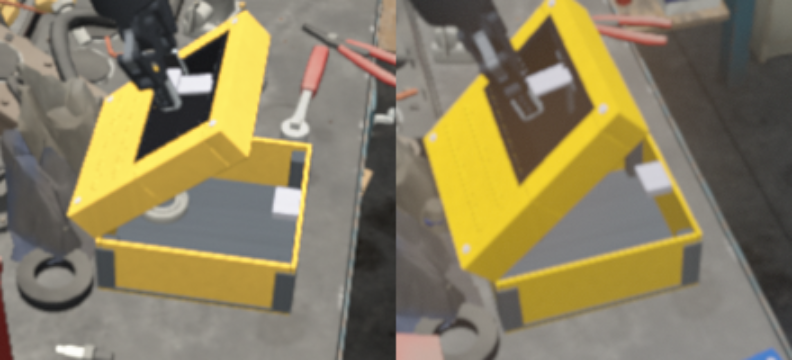

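The lid stands at about 43° by the arc (0.76 rad), and the interior is visible at crop px (190,205). I'll release and back out along the tool axis.

```bash
python3 -m crank '[[0,0,0,0,0,0,0.5],[0,0,0,0,0,0,0.4],[0,0,0,0,0,0,0.3],[0,0,0,0,0,0,0.2],[0,0,0,0,0,0,0.2]]'
python3 -m crank '[[0,0,-0.01,0,0,0,0.2],[0,0,-0.03,0,0,0,0.2],[0,0,-0.06,0,0,0,0.2],[0,0,-0.09,0,0,0,0.2],[0,0,-0.12,0,0,0,0.2]]'
python3 -m crank '[[0,0,-0.03,0,0,0,0.2],[0,0,-0.06,0,0,0,0.2],[0,0,-0.08,0,0,0,0.2],[0,0,-0.08,0,0,0,0.2],[0,0,-0.08,0,0,0,0.2]]'
python3 - <<'E'
from h import *;from rig import cams
a=cams.grab_frame("scene")["image"][60:260,220:440];b=cams.grab_frame("side")["image"][60:260,200:420]
cv2.imwrite("pics/l3.png",cv2.cvtColor(cv2.resize(np.hstack([a,b]),(792,360)),cv2.COLOR_RGB2BGR))
cv2.imwrite("pics/w3.png",cv2.cvtColor(cams.grab_frame("wrist")["image"],cv2.COLOR_RGB2BGR))
E
```

```text
clock: 5.6
eef_pos: [568.7, -198.3, 236.2]
tcp_rot: [-3.141, 0.38, 0.021]
contact_force: [0.4, -0.8, 0.4]
opening: 0.8
grasp_force: 0.0
clock: 6.1
eef_pos: [613.6, -197.4, 349.6]
tcp_rot: [3.142, 0.379, 0.021]
contact_force: [0.2, -0.2, -0.0]
opening: 0.803
grasp_force: 0.0
clock: 6.6
eef_pos: [642.7, -196.8, 421.6]
tcp_rot: [-3.142, 0.38, 0.021]
contact_force: [-0.5, -0.2, -0.3]
opening: 0.8
grasp_force: 0.0
```

View pics/l3.png

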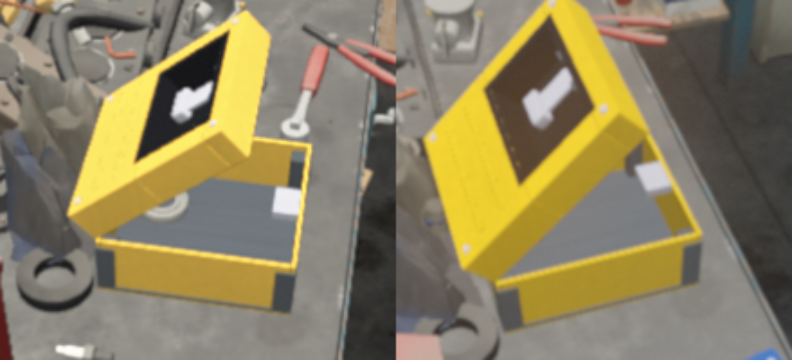

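View pics/w3.png

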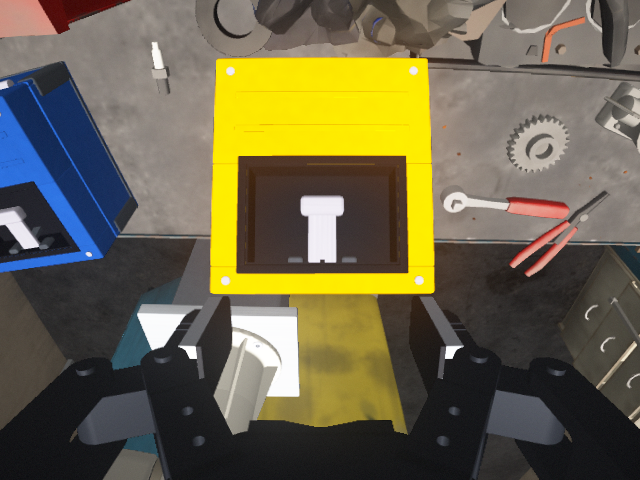

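The lid stayed up after release and the paddle is back in the dish (wrist px (321,228)). I'll check the angle by triangulating the lid screws, then hand in.

```bash
python3 - <<'E'
from h import *;import pickle
F=pickle.load(open("f.pkl","rb"));P=[]
for a,b in(((212,122),(206,108)),((77,201),(70,247))):
    ls=[]
    for n,(u,v),x0 in(("scene",a,220),("side",b,200)):
        f=F[n];o=np.array(f["position"]);d=cast(f,[(x0+u/1.8,60+v/1.8)],0)[0]-o;ls.append((o,d/np.linalg.norm(d)))
    A=sum(np.eye(3)-np.outer(d,d) for o,d in ls);B=sum((np.eye(3)-np.outer(d,d))@o for o,d in ls);P.append(np.linalg.solve(A,B))
d=P[0]-P[1];print(P,np.degrees(np.arctan2(d[2],-d[0])))
E
```

```text
[array([ 509.87600508, -111.07088133,  262.37212524]), array([ 649.25940001, -104.69169907,  133.74067711])] 42.70269808571693
```

```bash
python3 -c "
from rig import sign_off
print(sign_off())"
```

```text
the job is handed in; nothing more can be done
None
```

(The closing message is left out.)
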